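Sort handed plume arms by their keyway, trying each on the keyed stand

TASK

Three wooden plume arms for parade headdresses look alike except for where the keyway is cut in the boss. First take the left-hand one (keyway on the left when you look from the boss towards the plume cup), try it fully home on the stand's keyed shaft for a moment, then lay it flat, cup up, in the cardboard carton; after that do the same with the right-hand one, but lay it in the plywood tray. Leave the centre arm (keyway at the end away from the cup) and everything else on the table where they are.

Things in the scene. Friction and masses are not known exactly. Their poses are not given: they have to be found in the camera images.
- plume_left: Left-hand plain wooden plume arm, 134 mm long, 0.16 kg, lying flat. At one end a square boss 58 x 58 mm, 40 mm high, with an upright 26 mm through bore and one keyway; then a flat blade; an upright plume cup at the other end. Origin on the bore's axis at the underside; x towards the cup, z up. Grip across the boss along its y (58 mm). Fully on the stand, its yaw is the stand's yaw + pi/2 (it points left).
- plume_left_key (a point): Middle of the left-hand arm's keyway, at the boss's top (40 mm up), 18 mm from the bore's axis on its +y side: on the left, looking from the boss to the cup. A slot 14 mm wide reaching 24 mm from the axis, through the boss's full height, seen from above as a notch.
- plume_left_mid (a point): Underside of the left-hand arm, 35 mm from the bore's axis towards the cup: about its middle. The blade is 34 mm wide and 14 mm high; the cup is 34 mm across, 55 mm high, its axis 88 mm from the bore's.
- plume_right: Right-hand plain wooden plume arm, same sizes, frame and mass as the left-hand one, but with the keyway on the right of the bore (-y). Fully on the stand, its yaw is the stand's yaw - pi/2 (it points to the robot's right).
- plume_right_key (a point): Middle of the right-hand arm's keyway at the boss's top, 18 mm from the bore's axis on its -y side; same slot.
- plume_right_mid (a point): Underside of the right-hand arm, 35 mm from the bore's axis towards the cup: about its middle.
- plume_centre: Centre plain wooden plume arm, same sizes and frame, but with the keyway on the side of the bore away from the cup (-x). Not part of this job: leave it where it lies.
- stand: Fixed test stand: dark steel base 100 x 100 x 20 mm with an upright steel shaft 21 mm across, its top 66 mm above the table (the last 14 mm taper to 10 mm across), and one upright key rib on the shaft's side. Origin on the shaft's axis, at the table; the key points along the stand's -x (roughly to the robot).
- stand_seat (a point): Shaft's axis at the top of the stand's base, 20 mm above the table, where the underside of a fully seated arm rests. The key rib is 9 mm wide, stands out to 20 mm from the axis and its top is 48 mm above the table: the bore meets the shaft first, then the keyway the key.
- carton: Fixed open cardboard carton, plain straight walls: outside 215 x 175 mm (its x by y), 55 mm high, walls and floor 5 mm thick. Origin under its centre. It and the tray may change places.
- carton_floor (a point): Centre of the carton's inner floor, 5 mm above the table; same axes as the carton.
- tray: Fixed open plywood tray, outside 215 x 175 mm (its x by y), low 24 mm walls, walls and floor 7 mm thick, with raised ends at +x and -x carrying a round dark carrying bar along y (top 56 mm above the table, 104 mm from the centre). Origin under its centre.
- tray_floor (a point): Centre of the tray's inner floor, 7 mm above the table; same axes as the tray.
- tape_roll: Cardboard tape core lying flat, 90 mm across, 40 mm high; origin at the underside's centre. Bystander: leave it where it is.
- paint_jar: Closed jar, 68 mm across, 85 mm high; origin at the underside's centre. Bystander: leave it where it is.
- flat_brush: Paint brush lying near the robot; origin about its middle. Bystander: leave it where it is.
- screwdriver: Screwdriver lying near the robot; origin about its middle. Bystander: leave it where it is.
- glue_bottle: White glue bottle, 52 mm across, 85 mm high, standing behind the stand; origin at the underside's centre. Bystander: leave it where it is.
Mind the look-alikes: they are no part of the job. Leave any red look-alike of the plume_right alone.

How it is judged (in metres and radians):
On the way, in this order (a step that is already met when the one before it is completed fails the run):
1. the left-hand arm is fully home on the stand's keyed shaft for 0.2 s (underside within 4 mm of the base, bore within 5 mm of the axis) (z of plume_left in the frame of stand_seat between -0.004 and 0.004 m and horizontal distance between plume_left and stand_seat below 0.005 m and angle between plume_left's own z axis and vertical below 0.07 rad), for 0.2 s.
2. the left-hand arm lies flat on the floor of the carton (x of plume_left_mid in the frame of carton_floor between -0.1 and 0.1 m and y of plume_left_mid in the frame of carton_floor between -0.08 and 0.08 m and z of plume_left in the frame of carton_floor below 0.008 m and angle between plume_left's own z axis and vertical below 0.1 rad and linear speed of plume_left below 0.03 m/s), for 0.1 s.
3. the right-hand arm is fully home on the stand's keyed shaft for 0.2 s (z of plume_right in the frame of stand_seat between -0.004 and 0.004 m and horizontal distance between plume_right and stand_seat below 0.005 m and angle between plume_right's own z axis and vertical below 0.07 rad), for 0.2 s.
At the end, for the whole second after the job is handed in: The left-hand arm lies in the carton and the right-hand arm in the tray, each flat on the floor (boss underside within 8 mm of it, tilt under 0.1 rad, cup up) and at rest (all of step 2 and x of plume_right_mid in the frame of tray_floor between -0.1 and 0.1 m and y of plume_right_mid in the frame of tray_floor between -0.08 and 0.08 m and z of plume_right in the frame of tray_floor below 0.008 m and angle between plume_right's own z axis and vertical below 0.1 rad and linear speed of plume_right below 0.03 m/s); the robot touches nothing.
It fails at once if the centre arm or a bystander is moved by more than 30 mm (distance of any of plume_centre, tape_roll, paint_jar, flat_brush, screwdriver, glue_bottle from where it was at the start of the episode above 0.03 m).
It also fails if it takes over 72 s, if anything falls off the work surface, if the arm or the gripper's body presses on something with over 40 N, if the wrist force passes 120 N, or if a joint passes its speed limit or range.

ROBOT

A 6-joint arm with a two-finger parallel gripper is mounted at the origin on the work surface. World frame = base frame: x ahead of the robot, y to its left, z up, the work surface at z = 0. Lengths are in mm, angles in rad, forces in N, time in s.
With the tool pointing down it reaches from about 275 to 750 mm from the base axis. Payload 10.2 kg.
Tool frame: the origin (TCP) lies between the finger pads; the fingertips stand 17 mm ahead of it and the grasp point (between the pads) lies 2 mm behind it (tips_ahead is the distance from the TCP to the fingertips, in mm); z points along the fingers, y is the line along which they close (so a half turn about z gives the same grasp; the last joint's range is limited). The gripper opens to 85 mm and grips with 20 to 120 N. Pads are 22 mm wide; open, the fingers measure 114 mm over their backs; the gripper's body (76 mm by 85 mm) begins 54 mm behind the grasp point. The pads swing forward as they close: fully open they stand 13 mm farther back than shut.
Start: joints at [1.094, 0.313, 1.498, -0, 1.331, -0.223], TCP at [131.832, 508.185, 248.294] pointing down, gripper open.
Joint ranges: [-2.94, 2.94], [-0.97, 2.17], [0.19, 2.56], [-1.23, 4.37], [0.02, 3.11], [-2.88, 2.88]. Speed limits (rad/s): [2.39, 2.39, 3.01, 3.14, 3.14, 3.14].

INTERFACE

Orientations are given as a unit quaternion [w, x, y, z].
In Python, from rig import sense, capture, finish_job, boxes_of, tips_ahead gives the robot as it stands.
- The arm moves only by the tool drive_tool, never from a script. Its argument "commands" is text: rows parted by semicolons, each of 7 numbers parted by spaces: the shift along the world's x, y, z in units of 0.1 m (1.0 is 0.1 m), then the turn, a rotation vector about the world's x, y, z in units of pi/4 rad (1.0 is pi/4 rad), then the opening in per cent of the stroke, from 0 (shut) to 100 (fully open). A call has 1 to 20 rows; each row shifts and turns the commanded pose from where the row before left it; what a row does not reach is not made up. A row lasts 1/12 s, in which the tool goes at most 41.7 mm and 7.16 degrees, less where a joint would pass 70% of its speed; a pose out of reach is approached as far as the arm can. A call with a number of a shift or a turn outside -1 to 1 is refused whole. A call with a gripper value outside its range is refused whole. The fingers move at their own pace and stop on an object; "force" is the grip in N (left out, the last holds). Time passes only in rows, so rows that do not move let the fingers close. It gives the time, the measured TCP pose, the force, the opening and the grip force at its end, in the units of the state.
- sense(): the state, without advancing time (a new reading comes with each control period).
- capture(name): name is "scene" or "top" or "wrist"; returns a dict with "pixels" (480x640x3 uint8, blue, green, red), "fov_y" (degrees; the focal length in pixels is half the picture's height over the tangent of half this angle, whatever the lens; pixels are square), "cx", "cy" (the principal point, pixels), "position" and "attitude" of the camera in the world; the wrist camera has in their place "tool_from_camera" (4x4, takes a point from camera to tool coordinates, whose origin is the TCP and whose axes are the flange's). Camera axes: x right, y down, z forward; pixel columns grow to the right and rows downward; lengths in mm; the calibration is good to about 2 mm. A picture is of the moment at which its call begins: read the wrist's pose just before it. There is no depth.
- finish_job(): hands the job in; it is judged then, once.
Trained networks look in a picture, given as the dict that the camera call returned (one of the last four; its "shot" number tells which), for a name from the list of things; names that differ only in an ending like _2 or _b are one class to them, and where a whole thing is asked for, a point or a joint stands for the part that bears it (a point fixed in the world has none). Each returns a list of dicts, best first, with "confidence" (0 to 1); they miss things now and then, are a little off and sometimes report something else, mostly with a low value. They report only what shows in the picture. A call takes as long as a camera call. They do not tell look-alikes from the thing itself.
- boxes_of(picture, name): "position" ([column, row] in pixels, amid what is visible of it).
The state is a dict: "time_s": time; "joints": joint angles; "dq": joint speeds; "tau": joint torques, N m; "eef_pos": TCP position; "ee_rot": TCP orientation; "force": force on the tool from outside, world axes, zero at the start; "wrist_torque": the same for the moment, N m; "grip_width": opening from 0.0 (shut) to 1.0 (fully open); "grip_force": force on a finger pad.
Only numpy, scipy, OpenCV 4.12 (cv2) and the standard library are available. Lean on these libraries where they do the work, as an engineer would, in place of code of your own. Each camera call takes 0.05 s, during which the arm holds its last target. There are 200 camera calls.

## Working session

There is one attempt and no reset: what is moved stays moved. The work goes in short steps, Python scripts to look and compute and a tool call to move; the robot and the scene stay as the last step left them, time stands still between calls to the robot, and variables do not carry over. Pictures are saved under pics/ and viewed, at most 13 in all, crops included, and the job is handed in when it is done.

Besides the shell and the picture viewer there is one more tool, called as name(argument=value, ...) on one line, values as JSON. drive_tool: Moves the arm, as the interface text tells. Shifts and turns lie within -1 to 1; 1 stands for 0.1 m of shift or pi/4 rad of turn. Its arguments: {"type":"object","properties":{"commands":{"type":"string"},"force":{"type":"number"}},"required":["commands"]}

```bash
mkdir -p pics; cat > h.py <<'E'
import numpy as np, cv2
from scipy.spatial.transform import Rotation as R
from rig import sense, capture, finish_job, boxes_of, tips_ahead
def q2R(q): return R.from_quat([q[1],q[2],q[3],q[0]]).as_matrix()
def cam(name):
    s=sense(); p=capture(name)
    f=p["pixels"].shape[0]/2/np.tan(np.radians(p["fov_y"])/2)
    if "tool_from_camera" in p:
        T=np.array(p["tool_from_camera"]); W=np.eye(4); W[:3,:3]=q2R(s["ee_rot"]); W[:3,3]=s["eef_pos"]
        M=W@T; Rm,t=M[:3,:3],M[:3,3]
    else:
        a=np.array(p["attitude"]); Rm=a if a.shape==(3,3) else q2R(a); t=np.array(p["position"])
    p["c"]=(f,p["cx"],p["cy"],Rm,t); return p
def px2w(p,uv,z):
    f,cx,cy,Rm,t=p["c"]; d=Rm@np.array([(uv[0]-cx)/f,(uv[1]-cy)/f,1.]); return t+d*(z-t[2])/d[2]
def w2px(p,X):
    f,cx,cy,Rm,t=p["c"]; c=Rm.T@(np.array(X,float)-t); return np.array([f*c[0]/c[2]+cx,f*c[1]/c[2]+cy])
E
python3 - <<'E'
from h import *
s=sense(); print(s["eef_pos"],s["ee_rot"],tips_ahead, s["time_s"])
Z=dict(plume_left=20,plume_left_key=40,plume_right=20,plume_right_key=40,plume_centre=20,stand=20,stand_seat=20,carton=27,tray=12,tape_roll=40,paint_jar=85,glue_bottle=85,flat_brush=5,screwdriver=10)
for n in ("top","scene"):
    p=cam(n); cv2.imwrite(f"pics/{n}.png",p["pixels"]); print(n,p["c"][4].round(),p["c"][0])
    for k,z in Z.items():
        for b in boxes_of(p,k)[:4]: print(n,k,np.round(b["position"]),round(b["confidence"],2),px2w(p,b["position"],z)[:2].round())
E
```

```text
[131.70787676 507.9672613  247.73266465] [-2.30098379e-04  1.26556422e-01  9.91959194e-01 -6.13647514e-04] 17.0 0.0
top [ 333.   -4. 1277.] 462.6030086282616
top plume_left [315. 261.] 0.93 [484.  12.]
top plume_left [458. 241.] 0.75 [ 532. -380.]
top plume_left [399. 332.] 0.53 [ 290. -205.]
top plume_left_key [317. 263.] 0.8 [477.   9.]
top plume_left_key [222. 166.] 0.64 [755. 267.]
top plume_right [162. 345.] 0.87 [270. 424.]
top plume_right [268. 275.] 0.81 [449. 141.]
top plume_right [235. 180.] 0.48 [721. 234.]
top plume_right_key [161. 343.] 0.9 [275. 422.]
top plume_right_key [269. 271.] 0.86 [458. 137.]
top plume_centre [376. 263.] 0.77 [ 476. -153.]
top plume_centre [303. 192.] 0.39 [681.  41.]
top stand [304. 193.] 0.96 [677.  41.]
top stand_seat [303. 190.] 0.63 [688.  43.]
top stand_seat [271. 156.] 0.49 [789. 131.]
top carton [410. 170.] 0.7 [ 736. -260.]
top carton [458. 240.] 0.56 [ 532. -380.]
top tray [183. 252.] 0.97 [520. 378.]
top tray [269. 276.] 0.46 [448. 140.]
top tape_roll [225. 167.] 0.76 [753. 258.]
top paint_jar [411. 170.] 0.79 [ 717. -250.]
top glue_bo
[... 718 characters left out ...]
 0.95 [702.  37.]
scene stand_seat [363. 281.] 0.98 [697.  49.]
scene stand_seat [447. 267.] 0.71 [752. 255.]
scene carton [165. 298.] 0.84 [ 535. -378.]
scene tray [424. 209.] 0.57 [507. 373.]
scene tray [346. 219.] 0.56 [445. 152.]
scene tape_roll [444. 270.] 0.81 [773. 226.]
scene tape_roll [305. 236.] 0.68 [491.  -0.]
scene paint_jar [248. 333.] 0.68 [ 779. -265.]
scene paint_jar [345. 219.] 0.24 [534.  95.]
scene glue_bottle [411. 289.] 0.59 [829.  83.]
scene glue_bottle [346. 218.] 0.26 [531.  99.]
scene flat_brush [357. 192.] 0.92 [322. 263.]
scene screwdriver [247. 334.] 0.72 [ 713. -250.]
scene screwdriver [208. 227.] 0.65 [ 286. -202.]
scene screwdriver [346. 220.] 0.21 [442. 151.]
```

```bash
python3 -c "
import cv2
a=cv2.imread('pics/top.png')[130:380,130:500]; cv2.imwrite('pics/top_c.png',cv2.resize(a,None,fx=2.1,fy=2.1,interpolation=cv2.INTER_CUBIC))"
```

```text
(no output)
```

View pics/top_c.png

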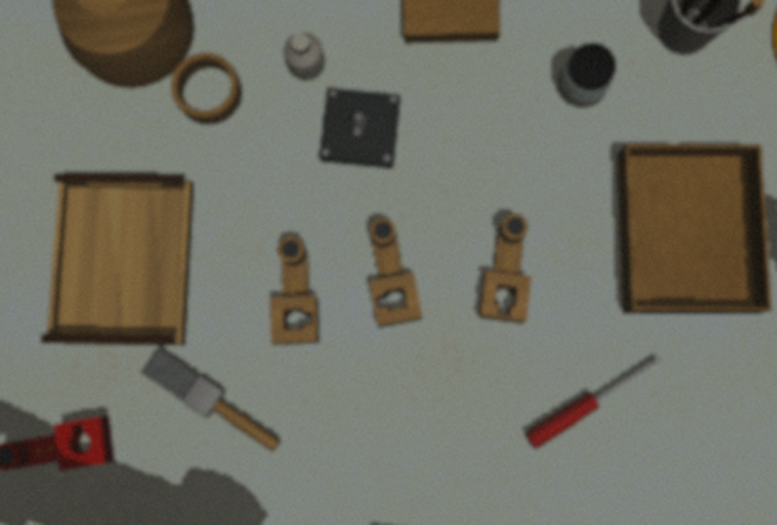

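Candidates (full-picture px): arm at (270,281), notch right → plume_right; arm at (317,271), notch left → plume_left; arm at (370,272), notch away from the cup → centre; red look-alike at (168,340), ignored. The tray is at the left (183,252), the carton at the right (458,240) and the stand at (302,190). I'm going over the arms to check the notches.

drive_tool(commands=".22 -.32 .04 0 0 .08 100;.22 -.32 .04 0 0 .08 100;.22 -.32 .04 0 0 .08 100;.22 -.32 .04 0 0 .08 100;.22 -.32 .04 0 0 0 100;.22 -.32 .04 0 0 0 100;.22 -.32 .04 0 0 0 100;.22 -.32 .04 0 0 0 100;.22 -.32 .04 0 0 0 100;.22 -.32 .04 0 0 0 100;.22 -.32 .04 0 0 0 100;.22 -.32 .04 0 0 0 100;.22 -.32 .04 0 0 0 100;.22 -.32 .04 0 0 0 100;0 0 0 0 0 0 100;0 0 0 0 0 0 100")

```text
time_s: 2.83
eef_pos: [440.4, 58.9, 304.1]
ee_rot: [-0.0, 0.003, 1.0, 0.0]
force: [-1.0, 0.9, 0.3]
grip_width: 0.999
grip_force: 0.0
```

```bash
python3 - <<'E'
from h import *
s=sense(); print(s["eef_pos"],s["ee_rot"],s["time_s"],s["joints"])
p=cam("wrist"); cv2.imwrite("pics/w1.png",p["pixels"]); print(p["c"][4].round(),p["c"][3].round(2),p["c"][0])
np.save("w1.npy",np.array([p["c"]],dtype=object),allow_pickle=True)
for k,z in dict(plume_left=20,plume_left_key=40,plume_right_key=40,plume_centre=20,stand_seat=20).items():
    for b in boxes_of(p,k)[:4]: print(k,np.round(b["position"]),round(b["confidence"],2),px2w(p,b["position"],z)[:2].round())
E
```

```text
[440.38222237  58.90671632 304.06366466] [-2.49980326e-04  2.75556779e-03  9.99996170e-01  6.40178473e-05] 2.8333 [-1.31904053e-01  9.40232929e-02  1.62144109e+00  6.32354953e-05
  1.42664055e+00 -1.69719834e+00]
[362.  60. 431.] [[ 0.01  0.95  0.31]
 [ 1.   -0.01 -0.  ]
 [-0.    0.31 -0.95]] 368.8936856187158
plume_left_key [279. 222.] 0.97 [470.  12.]
plume_right_key [630.  41.] 0.71 [294. 353.]
plume_right_key [390. 202.] 0.59 [449. 133.]
plume_right_key [65. 56.] 0.23 [ 304. -186.]
plume_centre [149. 223.] 0.55 [ 476. -141.]
stand_seat [317. 373.] 0.93 [684.  51.]
```

View pics/w1.png

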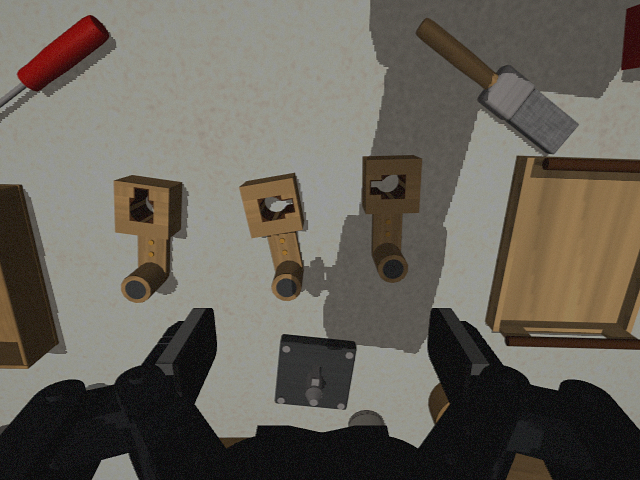

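The middle arm (270,207) has its notch towards +y, so it's plume_left. The arm at (391,186) has its notch towards -y, so it's plume_right. The arm at (148,208) has its notch towards -x, so it's the centre. Next I fit poses by chamfer matching on the model edges.

```bash
cat >> h.py <<'E'
from scipy.optimize import minimize
def seg(a,b,z,n=30): t=np.linspace(0,1,n)[:,None]; P=np.array(a)*(1-t)+np.array(b)*t; return np.c_[P,np.full(n,z)]
def poly(c,z): return np.vstack([seg(c[i],c[(i+1)%len(c)],z) for i in range(len(c))])
def rect(hx,hy,z): return poly([(-hx,-hy),(hx,-hy),(hx,hy),(-hx,hy)],z)
def circ(x,r,z,n=40): a=np.linspace(0,2*np.pi,n); return np.c_[x+r*np.cos(a),r*np.sin(a),np.full(n,z)]
def arm(key): # key angle
    c,s=np.cos(key),np.sin(key); r=np.array([[c,-s],[s,c]])
    slot=np.vstack([seg((11,7),(24,7),40,15),seg((24,7),(24,-7),40,15),seg((24,-7),(11,-7),40,15)]); slot[:,:2]=slot[:,:2]@r.T
    return np.vstack([rect(29,29,40),slot,circ(88,17,55)])
STAND=rect(50,50,20)
CARTON=np.vstack([rect(107.5,87.5,55),rect(102.5,82.5,55)])
TRAY=np.vstack([seg((-107,87.5),(107,87.5),24),seg((-107,-87.5),(107,-87.5),24)])
def fit(p,M,x0,rng=25,lo=40,hi=110):
    g=cv2.cvtColor(p["pixels"],cv2.COLOR_BGR2GRAY); e=cv2.Canny(cv2.GaussianBlur(g,(3,3),0),lo,hi)
    D=np.minimum(cv2.distanceTransform(255-e,cv2.DIST_L2,5),6).astype(np.float32)
    f,cx,cy,Rm,t=p["c"]
    def cost(v):
        c,s=np.cos(v[2]),np.sin(v[2]); W=np.c_[M[:,0]*c-M[:,1]*s+v[0],M[:,0]*s+M[:,1]*c+v[1],M[:,2]+(v[3] if len(v)>3 else 0)]
        C=(W-t)@Rm; u=f*C[:,0]/C[:,2]+cx; w=f*C[:,1]/C[:,2]+cy
        return float(cv2.remap(D,u.astype(np.float32)[None],w.astype(np.float32)[None],cv2.INTER_LINEAR,borderValue=6).mean())
    best=None
    G=sorted(((cost((x0[0]+a,x0[1]+b,x0[2]+c)),a,b,c) for a in np.arange(-rng,rng+1,4) for b in np.arange(-rng,rng+1,4) for c in np.arange(-.25,.26,.05)))[:6]
    for _,a,b,c in G:
        r=minimize(cost,[x0[0]+a,x0[1]+b,x0[2]+c],method="Nelder-Mead",options=dict(initial_simplex=np.array([x0])+[a,b,c]+np.array([[0,0,0],[3,0,0],[0,3,0],[0,0,.04]])))
        if best is None or r.fun<best.fun: best=r
    return np.round(best.x,3),round(best.fun,2)
def show(p,items,name):
    im=p["pixels"].copy()
    for M,v in items:
        c,s=np.cos(v[2]),np.sin(v[2])
        for m in M:
            q=w2px(p,[m[0]*c-m[1]*s+v[0],m[0]*s+m[1]*c+v[1],m[2]]).round().astype(int); cv2.circle(im,tuple(map(int,q)),0,(0,255,0),-1)
    cv2.imwrite(name,im)
E
python3 - <<'E'
from h import *
h=np.pi/2
for n in ("wrist","top"):
    p=cam(n)
    guess=dict(L=(arm(h),(455,9,.15)),R=(arm(-h),(440,130,0)),C=(arm(np.pi),(460,-141,-.1)),S=(STAND,(685,45,0)),T=(TRAY,(520,378,h)),K=(CARTON,(530,-378,h)))
    its=[]
    for k,(M,x0) in guess.items():
        if n=="wrist" and k in "TK": continue
        v,c=fit(p,M,x0); print(n,k,v,c); its.append((M,v))
    show(p,its,f"pics/fit_{n}.png")
a=cv2.imread('pics/fit_top.png')[150:310,140:500]; b=cv2.imread('pics/fit_wrist.png')[140:410,100:440]
cv2.imwrite('pics/fit.png',np.vstack([cv2.resize(a,(640,284)),cv2.resize(b[:, :],(640,310))[:]]) )
E
```

```text
wrist L [4.55166e+02 3.82000e+00 1.62000e-01] 0.46
wrist R [4.32226e+02 1.33990e+02 2.50000e-02] 1.88
wrist C [ 4.56224e+02 -1.37781e+02 -1.50000e-01] 0.65
wrist S [ 6.79458e+02  4.82770e+01 -1.26000e-01] 0.94
top L [ 4.72502e+02  1.93780e+01 -6.20000e-02] 1.31
top R [4.19615e+02 1.64925e+02 4.03000e-01] 2.72
top C [ 4.48774e+02 -1.35176e+02 -1.47000e-01] 0.9
top S [ 6.85079e+02  4.84140e+01 -1.15000e-01] 0.38
top T [518.536 351.596   1.568] 2.0
top K [ 538.166 -397.554    1.537] 1.66
```

View pics/fit.png

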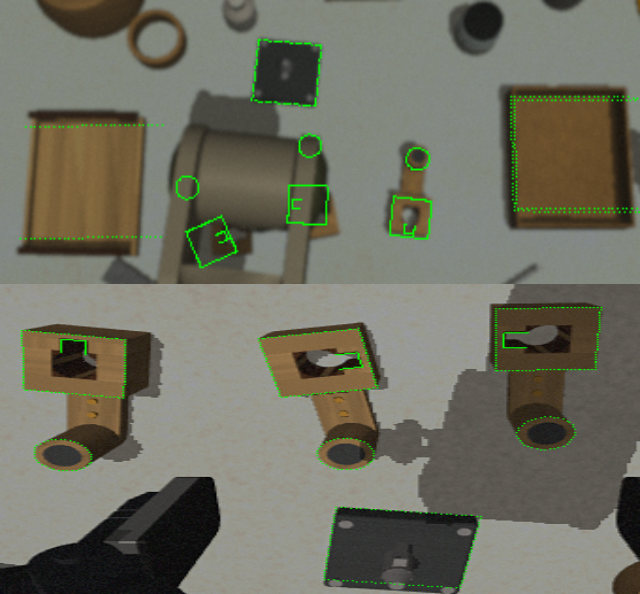

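Wrist fits of the three arms lie cleanly on the edges: left boss (455,4, yaw .16), right boss (432,134, yaw .02). The stand is near (680–685, 48, yaw -.12). Next I turn the tool half a turn, so joint 6 can reach the stand pose, and go down to look from near.

drive_tool(commands=".006 -.023 -.05 0 0 -.158 100;.006 -.023 -.05 0 0 -.158 100;.006 -.023 -.05 0 0 -.158 100;.006 -.023 -.05 0 0 -.158 100;.006 -.023 -.05 0 0 -.158 100;.006 -.023 -.05 0 0 -.158 100;.006 -.023 -.05 0 0 -.158 100;.006 -.023 -.05 0 0 -.158 100;.006 -.023 -.05 0 0 -.158 100;.006 -.023 -.05 0 0 -.158 100;.006 -.023 -.05 0 0 -.158 100;.006 -.023 -.05 0 0 -.158 100;.006 -.023 -.05 0 0 -.158 100;.006 -.023 -.05 0 0 -.158 100;.006 -.023 -.05 0 0 -.158 100;.006 -.023 -.05 0 0 -.158 100;.006 -.023 -.05 0 0 -.158 100;.006 -.023 -.05 0 0 -.158 100;.006 -.023 -.05 0 0 -.158 100;.006 -.023 -.05 0 0 -.158 100")

```text
time_s: 4.9
eef_pos: [451.8, 14.4, 204.1]
ee_rot: [0.0, 0.947, 0.32, 0.0]
force: [-0.9, -0.2, -0.2]
grip_width: 0.997
grip_force: 0.0
```

drive_tool(commands=".006 -.023 -.05 0 0 -.158 100;.006 -.023 -.05 0 0 -.158 100;.006 -.023 -.05 0 0 -.158 100;.006 -.023 -.05 0 0 -.158 100;0 0 0 0 0 0 100;0 0 0 0 0 0 100")

```text
time_s: 5.4
eef_pos: [454.2, 5.2, 184.3]
ee_rot: [-0.0, 0.997, 0.082, -0.0]
force: [-0.5, -0.2, -0.3]
grip_width: 0.998
grip_force: 0.0
```

```bash
cat >> h.py <<'E'
def state():
    s=sense(); m=q2R(s["ee_rot"]); print("t",round(s["time_s"],2),"tcp",np.round(s["eef_pos"],1),"phi",round(np.arctan2(m[1,1],m[0,1]),3),"tilt",np.round(m[:2,2],3),"q6",round(s["joints"][5],2),"F",np.round(s["force"],1),"T",np.round(s["wrist_torque"],2),"w",round(s["grip_width"],3)); return s
E
python3 - <<'E'
from h import *
state(); h=np.pi/2
p=cam("wrist"); v=fit(p,arm(h),(455,4,.16),20); print(v,p["c"][4].round(1))
show(p,[(arm(h),v[0])],"pics/w2.png")
E
```

```text
t 5.4 tcp [454.2   5.2 184.3] phi -1.406 tilt [-0.  0.] q6 1.16 F [-0.5 -0.2 -0.3] T [ 0.   -0.    0.03] w 0.998
(array([4.54573e+02, 3.94600e+00, 1.65000e-01]), np.float64(0.94)) [534.3  18.6 310.9]
```

drive_tool(commands=".007 -.013 -.3 0 0 0 100;0 0 -.3 0 0 0 100;0 0 -.3 0 0 0 100;0 0 -.3 0 0 0 100;0 0 -.2 0 0 0 100;0 0 -.16 0 0 0 100;0 0 0 0 0 0 100;0 0 0 0 0 0 0;0 0 0 0 0 0 0;0 0 0 0 0 0 0;0 0 0 0 0 0 0;0 0 0 0 0 0 0;0 0 0 0 0 0 0;0 0 0 0 0 0 0;0 0 0 0 0 0 0", force=60)

```text
time_s: 6.7
eef_pos: [455.9, 3.6, 29.8]
ee_rot: [0.0, 0.997, 0.081, 0.001]
force: [-1.1, 0.9, 7.5]
grip_width: 0.664
grip_force: 65.4
```

drive_tool(commands="0 0 .15 0 0 0 0;0 0 .3 0 0 0 0;0 0 .3 0 0 0 0;0 0 .25 0 0 0 0;.2 .15 .12 0 0 0 0;.2 .15 .12 0 0 0 0;.2 .15 .12 0 0 0 0;.2 .15 .12 0 0 0 0;.2 .15 .12 0 0 0 0;.2 .15 .12 0 0 0 0;.2 .15 .12 0 0 0 0;.1 .15 .12 0 0 0 0;0 0 0 0 0 0 0;0 0 0 0 0 0 0;0 0 0 0 0 0 0")

```text
time_s: 7.95
eef_pos: [604.3, 123.3, 224.0]
ee_rot: [0.0, 0.997, 0.08, -0.001]
force: [-0.3, -0.1, -2.3]
grip_width: 0.667
grip_force: 65.4
```

```bash
python3 - <<'E'
from h import *
s=state(); h=np.pi/2
shaft=np.vstack([STAND,circ(0,5,66)])
p=cam("wrist"); v=fit(p,shaft,(682,48,-.12),16); print("stand",v, fit(p,STAND,(682,48,-.12),16))
# held arm: model shifted up by TCP lift
tc=s["eef_pos"]; m=arm(h)+[0,0,tc[2]-29.8]
g=fit(p,m,(tc[0],tc[1],.165),10); print("held",g)
show(p,[(shaft,v[0]),(m,g[0])],"pics/w3.png")
t=cam("top"); t0=dict(t); t0["pixels"]=cv2.imread("pics/top.png")
its=[]
for k,(M,x0) in dict(L=(arm(h),(455,4,.16)),R=(arm(-h),(432,134,.02)),C=(arm(2*h),(456,-138,-.15)),S=(STAND,(685,45,-.1)),T=(TRAY,(520,378,0)),K=(CARTON,(530,-378,0))).items():
    w,c=fit(t0,M,x0,16); print(k,w,c); its.append((M,w))
show(t0,its,"pics/fit_top2.png")
a=cv2.imread('pics/fit_top2.png')[150:310,140:500]; b=cv2.imread('pics/w3.png')
cv2.imwrite('pics/fit3.png',np.vstack([cv2.resize(a,(480,213)),cv2.resize(b,(480,360))]) )
E
```

```text
t 7.95 tcp [604.3 123.3 224. ] phi -1.41 tilt [-0.001 -0.   ] q6 1.42 F [-0.3 -0.1 -2.3] T [-0.06  0.03  0.03] w 0.667
stand (array([ 6.9010e+02,  4.7272e+01, -1.3000e-01]), np.float64(1.44)) (array([ 6.90145e+02,  4.79320e+01, -1.27000e-01]), np.float64(1.68))
held (array([6.02790e+02, 1.23324e+02, 1.62000e-01]), np.float64(2.23))
L [4.57882e+02 7.78200e+00 2.00000e-01] 1.01
R [ 4.26132e+02  1.34513e+02 -8.00000e-03] 1.33
C [ 4.48780e+02 -1.34925e+02 -1.49000e-01] 0.97
S [ 6.85253e+02  4.83690e+01 -1.20000e-01] 0.37
T [ 5.14140e+02  3.60222e+02 -4.30000e-02] 0.4
K [ 5.31806e+02 -3.78757e+02 -2.10000e-02] 1.16
```

View pics/fit3.png

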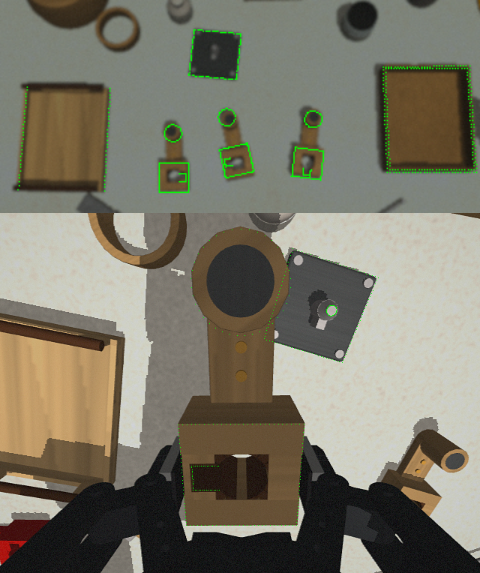

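```bash
python3 - <<'E'
from h import *
p=cam("wrist"); cv2.imwrite("pics/w3z.png",cv2.resize(p["pixels"][270:430,220:430],None,fx=3,fy=3,interpolation=cv2.INTER_CUBIC))
E
```

```text
(no output)
```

View pics/w3z.png

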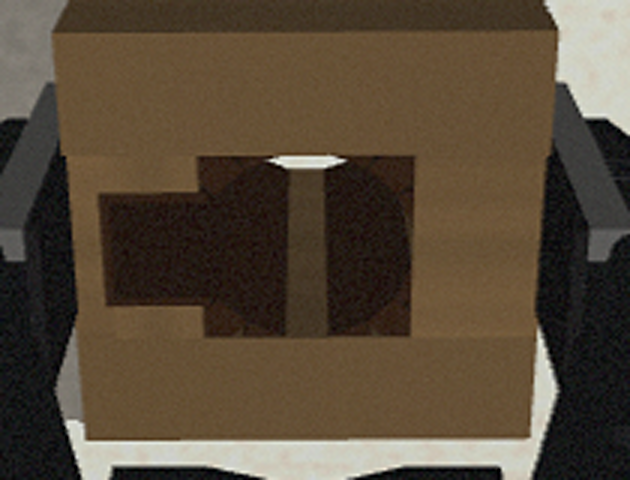

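The slot is there, on the +y side, so this is the left-hand arm and it is held straight. I turn to the stand yaw beside the stand and take a view in the insertion orientation.

drive_tool(commands="0 -.05 -.05 0 0 .149 0;0 -.05 -.05 0 0 .149 0;0 -.05 -.05 0 0 .149 0;0 -.05 -.05 0 0 .149 0;0 -.05 -.05 0 0 .149 0;0 -.05 -.05 0 0 .149 0;0 -.05 -.05 0 0 .149 0;0 -.05 -.05 0 0 .149 0;0 -.05 -.05 0 0 .149 0;0 -.05 -.05 0 0 .149 0;0 -.05 -.05 0 0 .149 0;0 0 0 0 0 0 0;0 0 0 0 0 0 0;0 0 0 0 0 0 0")

```text
time_s: 9.27
eef_pos: [604.9, 68.7, 169.7]
ee_rot: [0.0, 0.75, 0.661, 0.0]
force: [-0.4, -0.3, -1.5]
grip_width: 0.669
grip_force: 65.2
```

```bash
python3 - <<'E'
from h import *
s=state(); h=np.pi/2
shaft=np.vstack([STAND,circ(0,5,66)])
p=cam("wrist"); v=fit(p,shaft,(685,48,-.12),12); print("stand",v, fit(p,STAND,(685,48,-.12),12),p["c"][4].round())
tc=s["eef_pos"]; m=arm(h)+[0,0,tc[2]-29.8]
g=fit(p,m,(tc[0],tc[1],1.45),8,20,60); print("held",g)
show(p,[(shaft,v[0]),(m,g[0])],"pics/w4.png")
E
```

```text
t 9.27 tcp [604.9  68.7 169.7] phi -0.126 tilt [0. 0.] q6 0.05 F [-0.4 -0.3 -1.5] T [-0.01  0.   -0.03] w 0.669
stand (array([ 6.89084e+02,  4.86520e+01, -1.23000e-01]), np.float64(1.54)) (array([ 6.89002e+02,  4.93880e+01, -1.17000e-01]), np.float64(1.54)) [616. 148. 296.]
held (array([605.714,  66.675,   1.447]), np.float64(1.14))
```

View pics/w4.png

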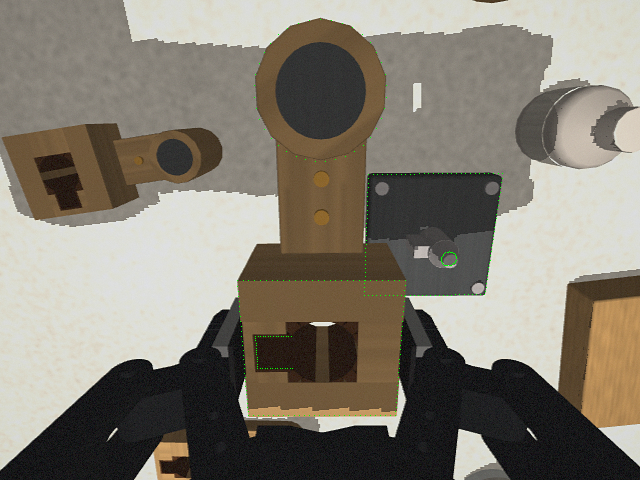

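Stand now at about (687,48.5, yaw -.12). Held arm is centred. Going above the shaft.

drive_tool(commands=".165 -.037 -.1 0 0 0 0;.165 -.037 -.1 0 0 0 0;.165 -.037 -.1 0 0 0 0;.165 -.037 -.1 0 0 0 0;.165 -.037 -.1 0 0 0.008 0;0 0 0 0 0 0 0;0 0 0 0 0 0 0;0 0 0 0 0 0 0")

```text
time_s: 9.98
eef_pos: [687.2, 50.5, 119.9]
ee_rot: [0.0, 0.747, 0.665, 0.0]
force: [-0.6, 0.4, -2.4]
grip_width: 0.666
grip_force: 65.5
```

```bash
python3 - <<'E'
from h import *
s=state()
p=cam("wrist"); cv2.imwrite("pics/w5.png",p["pixels"])
E
```

```text
t 9.98 tcp [687.2  50.5 119.9] phi -0.117 tilt [0. 0.] q6 0.02 F [-0.6  0.4 -2.4] T [-0.03 -0.03  0.1 ] w 0.666
```

View pics/w5.png

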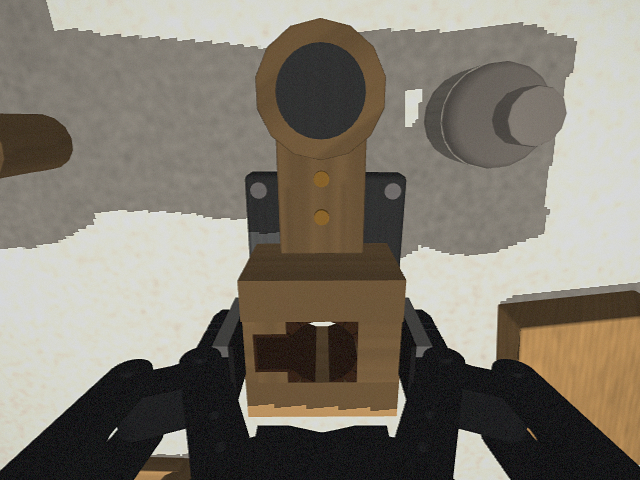

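Base edges at columns 246 and 405 give a centre of 325.5, against 321 for the arm. So the stand is about 2–3 mm further in +x. I correct that and descend onto the taper with a force check.

drive_tool(commands=".023 -.006 -.1 0 0 0 0;0 0 -.1 0 0 0 0;0 0 -.08 0 0 0 0;0 0 -.06 0 0 0 0;0 0 -.05 0 0 0 0;0 0 0 0 0 0 0;0 0 0 0 0 0 0")

```text
time_s: 10.62
eef_pos: [689.7, 49.6, 80.1]
ee_rot: [-0.0, 0.747, 0.665, -0.0]
force: [-0.1, 0.6, -1.6]
grip_width: 0.666
grip_force: 65.7
```

drive_tool(commands="0 0 -.04 0 0 0 0;0 0 -.04 0 0 0 0;0 0 -.04 0 0 0 0;0 0 0 0 0 0 0;0 0 0 0 0 0 0")

```text
time_s: 11.03
eef_pos: [689.6, 49.6, 68.0]
ee_rot: [-0.0, 0.747, 0.665, -0.0]
force: [-0.4, -0.2, -1.7]
grip_width: 0.665
grip_force: 65.7
```

drive_tool(commands="0 0 -.04 0 0 0 0;0 0 -.04 0 0 0 0;0 0 -.04 0 0 0 0;0 0 -.03 0 0 0 0;0 0 -.02 0 0 0 0;0 0 -.01 0 0 0 0;0 0 0 0 0 0 0;0 0 0 0 0 0 0")

```text
time_s: 11.7
eef_pos: [689.8, 49.6, 50.4]
ee_rot: [0.0, 0.747, 0.665, 0.0]
force: [0.3, 0.2, -2.1]
grip_width: 0.666
grip_force: 65.7
```

drive_tool(commands="0 0 -.008 0 0 0 0;0 0 -.008 0 0 0 0;0 0 0 0 0 0 0;0 0 0 0 0 0 0;0 0 0 0 0 0 0")

```text
time_s: 12.12
eef_pos: [690.0, 49.5, 49.9]
ee_rot: [0.0, 0.747, 0.665, 0.0]
force: [-2.5, -0.7, 5.5]
grip_width: 0.667
grip_force: 66.6
```

Seated: contact at the expected height (5 N up) with the key engaged, held more than 0.2 s. Now lift and carry to the carton.

drive_tool(commands="0 0 .1 0 0 0 0;0 0 .25 0 0 0 0;0 0 .25 0 0 0 0;0 0 .3 0 0 0 0;0 0 .2 0 0 0 0;-.137 -.306 0 0 0 -.134 0;-.137 -.306 0 0 0 -.134 0;-.137 -.306 0 0 0 -.134 0;-.137 -.306 0 0 0 -.134 0;-.137 -.306 0 0 0 -.134 0;-.137 -.306 0 0 0 -.134 0;-.137 -.306 0 0 0 -.134 0;-.137 -.306 0 0 0 -.134 0;-.137 -.306 0 0 0 -.134 0;-.137 -.306 0 0 0 -.134 0;-.137 -.306 0 0 0 -.134 0;-.137 -.306 0 0 0 -.134 0;-.137 -.306 0 0 0 -.134 0;-.137 -.306 0 0 0 -.134 0;0 0 0 0 0 0 0")

```text
time_s: 13.78
eef_pos: [495.3, -383.9, 159.2]
ee_rot: [0.001, 1.0, -0.015, 0.0]
force: [-0.8, -0.4, -2.6]
grip_width: 0.667
grip_force: 65.7
```

drive_tool(commands="0 0 0 0 0 0 0;0 0 0 0 0 0 0")

```text
time_s: 13.95
eef_pos: [498.1, -378.4, 159.0]
ee_rot: [-0.0, 1.0, -0.009, 0.0]
force: [-0.1, 0.5, -1.8]
grip_width: 0.665
grip_force: 65.7
```

```bash
python3 - <<'E'
from h import *
s=state()
p=cam("wrist"); v=fit(p,CARTON,(532,-379,-.02),16); print(v)
show(p,[(CARTON,v[0])],"pics/w6.png")
E
```

```text
t 13.95 tcp [ 498.1 -378.4  159. ] phi -1.589 tilt [0. 0.] q6 0.75 F [-0.1  0.5 -1.8] T [ 0.04  0.04 -0.01] w 0.665
(array([ 5.23383e+02, -3.81818e+02, -2.60000e-02]), np.float64(2.36))
```

View pics/w6.png

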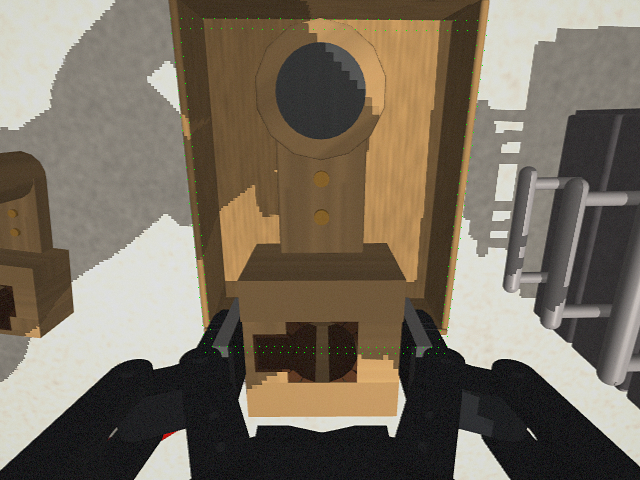

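The carton's side walls agree (centre y about -381). The x fit is a bit low (near wall about row 333), which fits the top estimate x≈531. The arm is well inside, so lower.

drive_tool(commands="0 0 -.3 0 0 0 0;0 0 -.3 0 0 0 0;0 0 -.3 0 0 0 0;0 0 -.15 0 0 0 0;0 0 -.08 0 0 0 0;0 0 -.05 0 0 0 0;0 0 -.04 0 0 0 0;0 0 -.02 0 0 0 0;0 0 0 0 0 0 0;0 0 0 0 0 0 0")

```text
time_s: 14.83
eef_pos: [498.3, -379.1, 35.6]
ee_rot: [0.001, 1.0, -0.009, 0.0]
force: [0.8, -0.3, -1.2]
grip_width: 0.665
grip_force: 65.6
```

drive_tool(commands="0 0 -.01 0 0 0 0;0 0 0 0 0 0 0;0 0 0 0 0 0 100;0 0 0 0 0 0 100;0 0 0 0 0 0 100;0 0 0 0 0 0 100;0 0 0 0 0 0 100;0 0 0 0 0 0 100;0 0 .2 0 0 0 100;0 0 .3 0 0 0 100;0 0 .3 0 0 0 100;0 0 .3 0 0 0 100;0 0 .3 0 0 0 100")

```text
time_s: 15.92
eef_pos: [497.8, -378.7, 175.2]
ee_rot: [-0.0, 1.0, -0.009, -0.0]
force: [-0.1, -0.2, 0.4]
grip_width: 1.004
grip_force: 0.0
```

```bash
python3 - <<'E'
from h import *
s=state()
p=cam("wrist"); m=arm(np.pi/2)+[0,0,5]
print(fit(p,m,(497,-379,-.02),12))
E
```

```text
t 15.92 tcp [ 497.8 -378.7  175.2] phi -1.59 tilt [-0.  0.] q6 0.75 F [-0.1 -0.2  0.4] T [ 0.05 -0.06 -0.01] w 1.004
(array([ 4.95413e+02, -3.77896e+02, -7.60000e-02]), np.float64(2.34))
```

drive_tool(commands="-.025 .197 .004 0 0 .156 100;-.025 .197 .004 0 0 .156 100;-.025 .197 .004 0 0 .156 100;-.025 .197 .004 0 0 .156 100;-.025 .197 .004 0 0 .156 100;-.025 .197 .004 0 0 .156 100;-.025 .197 .004 0 0 .156 100;-.025 .197 .004 0 0 .156 100;-.025 .197 .004 0 0 .156 100;-.025 .197 .004 0 0 .156 100;-.025 .197 .004 0 0 .156 100;-.025 .197 .004 0 0 .156 100;-.025 .197 .004 0 0 .156 100;-.025 .197 .004 0 0 .156 100;-.025 .197 .004 0 0 .156 100;-.025 .197 .004 0 0 .156 100;-.025 .197 .004 0 0 .156 100;-.025 .197 .004 0 0 .156 100;-.025 .197 .004 0 0 .156 100;-.025 .197 .004 0 0 .156 100")

```text
time_s: 17.63
eef_pos: [447.7, 16.1, 181.7]
ee_rot: [0.0, 0.345, 0.939, 0.0]
force: [0.7, 1.0, -0.5]
grip_width: 1.002
grip_force: 0.0
```

drive_tool(commands="-.025 .197 .004 0 0 .156 100;-.025 .197 .004 0 0 .156 100;-.025 .197 .004 0 0 .156 100;-.025 .197 .004 0 0 .156 100;-.025 .197 .004 0 0 .156 100;-.025 .197 .004 0 0 .156 100;0 0 0 0 0 0 100;0 0 0 0 0 0 100;0 0 0 0 0 0 100")

```text
time_s: 18.38
eef_pos: [433.0, 133.0, 184.0]
ee_rot: [0.0, -0.011, 1.0, -0.0]
force: [1.1, 0.5, 0.1]
grip_width: 1.0
grip_force: 0.0
```

```bash
python3 - <<'E'
from h import *
s=state(); M=arm(-np.pi/2)
p=cam("wrist"); v=fit(p,M,(432,134,.02),16,30,80); print(v)
show(p,[(M,v[0])],"pics/w7.png")
E
```

```text
t 18.38 tcp [433. 133. 184.] phi 1.594 tilt [ 0. -0.] q6 -1.56 F [1.1 0.5 0.1] T [-0.01  0.01  0.01] w 1.0
(array([4.32051e+02, 1.34455e+02, 1.80000e-02]), np.float64(0.8))
```

View pics/w7.png

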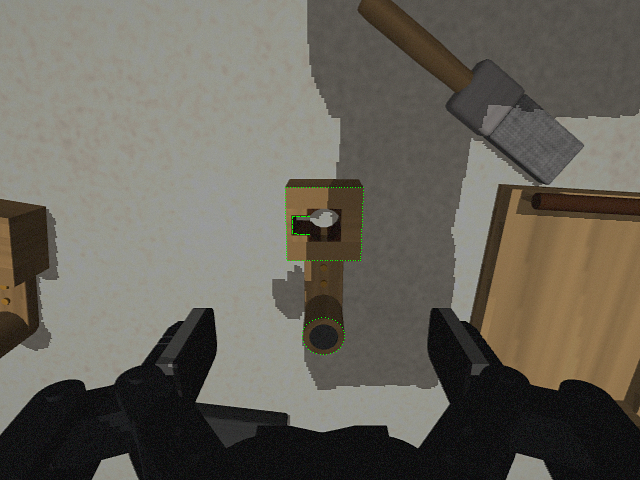

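Clean fit: boss at (324,222), notch to -y, so this is the right-hand arm. Grasp it.

drive_tool(commands="-.006 .013 -.3 0 0 0 100;0 0 -.3 0 0 0 100;0 0 -.3 0 0 0 100;0 0 -.3 0 0 0 100;0 0 -.2 0 0 0 100;0 0 -.15 0 0 0 100;0 0 0 0 0 0 100;0 0 0 0 0 0 0;0 0 0 0 0 0 0;0 0 0 0 0 0 0;0 0 0 0 0 0 0;0 0 0 0 0 0 0;0 0 0 0 0 0 0;0 0 0 0 0 0 0;0 0 0 0 0 0 0", force=60)

```text
time_s: 19.68
eef_pos: [433.2, 134.5, 30.5]
ee_rot: [0.001, -0.012, 1.0, -0.0]
force: [-0.2, -2.6, 8.3]
grip_width: 0.666
grip_force: 65.0
```

drive_tool(commands="0 0 .15 0 0 0 0;0 0 .3 0 0 0 0;0 0 .35 0 0 0 0;0 0 .2 0 0 0 0;.171 -.058 0 0 0 -.1454 0;.171 -.058 0 0 0 -.1454 0;.171 -.058 0 0 0 -.1454 0;.171 -.058 0 0 0 -.1454 0;.171 -.058 0 0 0 -.1454 0;.171 -.058 0 0 0 -.1454 0;.171 -.058 0 0 0 -.1454 0;.171 -.058 0 0 0 -.1454 0;.171 -.058 0 0 0 -.1454 0;.171 -.058 0 0 0 -.1454 0;.171 -.058 0 0 0 -.1454 0;.171 -.058 0 0 0 -.1454 0;.171 -.058 0 0 0 -.1454 0;.171 -.058 0 0 0 -.1454 0;.171 -.058 0 0 0 -.1454 0")

```text
time_s: 21.27
eef_pos: [689.5, 47.4, 129.7]
ee_rot: [0.0, 0.749, 0.662, 0.0]
force: [-0.1, 0.3, -1.0]
grip_width: 0.666
grip_force: 64.7
```

drive_tool(commands="0 0 0 0 0 0 0;0 0 0 0 0 0 0;0 0 0 0 0 0 0")

```text
time_s: 21.52
eef_pos: [688.2, 48.0, 129.2]
ee_rot: [-0.0, 0.747, 0.665, -0.0]
force: [-0.1, 0.9, -2.1]
grip_width: 0.664
grip_force: 64.9
```

```bash
python3 - <<'E'
from h import *
s=state()
E
```

```text
t 21.52 tcp [688.2  48.  129.2] phi -0.115 tilt [-0.001  0.   ] q6 0.02 F [-0.1  0.9 -2.1] T [ 0.07 -0.    0.01] w 0.664
```

drive_tool(commands=".015 -.006 -.12 0 0 -.005 0;0 0 -.12 0 0 0 0;0 0 -.1 0 0 0 0;0 0 -.08 0 0 0 0;0 0 -.06 0 0 0 0;0 0 0 0 0 0 0;0 0 0 0 0 0 0")

```text
time_s: 22.1
eef_pos: [690.0, 46.8, 80.5]
ee_rot: [-0.0, 0.749, 0.663, -0.001]
force: [-2.6, -2.0, -2.7]
grip_width: 0.67
grip_force: 64.9
```

drive_tool(commands="0 .005 -.04 0 0 0 0;0 0 -.04 0 0 0 0;0 0 -.04 0 0 0 0;0 0 0 0 0 0 0;0 0 0 0 0 0 0")

```text
time_s: 22.52
eef_pos: [690.1, 46.7, 69.0]
ee_rot: [0.0, 0.749, 0.663, -0.001]
force: [-2.1, -5.6, -4.6]
grip_width: 0.664
grip_force: 64.8
```

drive_tool(commands="-.005 -.012 0 0 0 0 0;0 0 0 0 0 0 0;0 0 -.03 0 0 0 0;0 0 -.03 0 0 0 0;0 0 0 0 0 0 0;0 0 0 0 0 0 0")

```text
time_s: 23.02
eef_pos: [689.8, 46.6, 62.8]
ee_rot: [-0.0, 0.749, 0.663, 0.0]
force: [1.0, 0.0, -1.7]
grip_width: 0.664
grip_force: 65.0
```

drive_tool(commands="0 0 -.04 0 0 0 0;0 0 -.03 0 0 0 0;0 0 -.03 0 0 0 0;0 0 -.015 0 0 0 0;0 0 -.012 0 0 0 0;0 0 -.01 0 0 0 0;0 0 0 0 0 0 0;0 0 0 0 0 0 0;0 0 0 0 0 0 0")

```text
time_s: 23.77
eef_pos: [690.0, 46.6, 50.5]
ee_rot: [0.0, 0.749, 0.663, 0.0]
force: [-3.3, -0.2, 5.8]
grip_width: 0.667
grip_force: 65.8
```

Seated: contact at exactly 20 mm of underside height. Hold two more rows, then carry to the tray.

drive_tool(commands="0 0 0 0 0 0 0;0 0 0 0 0 0 0;0 0 .1 0 0 0 0;0 0 .3 0 0 0 0;0 0 .35 0 0 0 0;0 0 .3 0 0 0 0;-.15 .22 0 0 0 .15 0;-.15 .22 0 0 0 .15 0;-.15 .22 0 0 0 .15 0;-.15 .22 0 0 0 .15 0;-.15 .22 0 0 0 .15 0;-.15 .22 0 0 0 .15 0;-.15 .22 0 0 0 .15 0;-.15 .22 0 0 0 .15 0;-.15 .22 0 0 0 .15 0;-.15 .22 0 0 0 .15 0;-.15 .22 0 0 0 .15 0;-.15 .22 0 0 0 .15 0;-.15 .22 0 0 0 .15 0;-.10 .25 0 0 0 .15 0")

```text
time_s: 25.43
eef_pos: [483.7, 358.3, 155.1]
ee_rot: [0.0, 0.018, 1.0, 0.0]
force: [-0.3, 0.1, -1.2]
grip_width: 0.666
grip_force: 65.0
```

drive_tool(commands="0 0 0 0 0 0 0;0 0 0 0 0 0 0;0 0 0 0 0 0 0")

```text
time_s: 25.68
eef_pos: [485.2, 357.0, 154.7]
ee_rot: [0.0, 0.022, 1.0, -0.0]
force: [-0.4, 0.2, -0.4]
grip_width: 0.67
grip_force: 65.0
```

```bash
python3 - <<'E'
from h import *
s=state()
M=np.vstack([TRAY,seg((104,-80),(104,80),56),seg((-104,-80),(-104,80),56)])
p=cam("wrist"); v=fit(p,TRAY,(516,362,-.04),14); print(v)
show(p,[(M,v[0])],"pics/w8.png")
E
```

```text
t 25.68 tcp [485.2 357.  154.7] phi 1.527 tilt [ 0.001 -0.   ] q6 -1.09 F [-0.4  0.2 -0.4] T [0.02 0.06 0.06] w 0.67
(array([ 5.04203e+02,  3.64643e+02, -3.80000e-02]), np.float64(2.2))
```

View pics/w8.png

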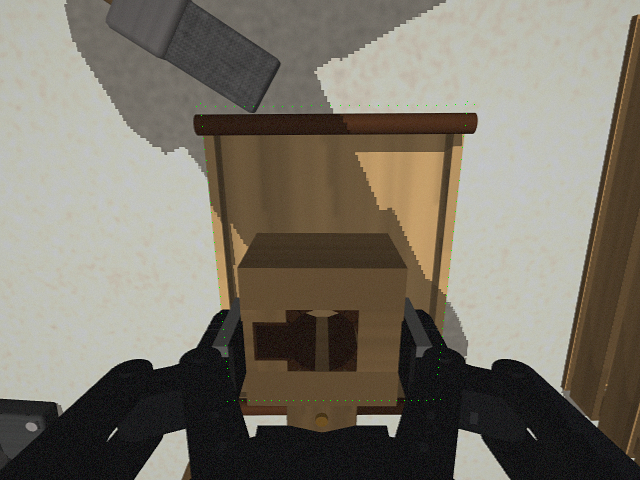

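The tray's side walls give a centre y of about 363. The bar at row 124, against 105 predicted, puts the centre x at about 516. The arm is inside with a margin, so shift (-5,+5) mm and lower.

drive_tool(commands="-.05 .05 -.2 0 0 0 0;0 0 -.3 0 0 0 0;0 0 -.3 0 0 0 0;0 0 -.15 0 0 0 0;0 0 -.08 0 0 0 0;0 0 -.06 0 0 0 0;0 0 -.04 0 0 0 0;0 0 -.03 0 0 0 0;0 0 -.01 0 0 0 0;0 0 0 0 0 0 0;0 0 0 0 0 0 0")

```text
time_s: 26.65
eef_pos: [480.1, 362.5, 38.0]
ee_rot: [0.0, 0.021, 1.0, 0.0]
force: [0.3, -0.1, -1.4]
grip_width: 0.662
grip_force: 64.9
```

drive_tool(commands="0 0 -.008 0 0 0 0;0 0 0 0 0 0 0;0 0 0 0 0 0 100;0 0 0 0 0 0 100;0 0 0 0 0 0 100;0 0 0 0 0 0 100;0 0 0 0 0 0 100;0 0 0 0 0 0 100;0 0 .2 0 0 0 100;0 0 .3 0 0 0 100;0 0 .3 0 0 0 100;0 0 .3 0 0 0 100;0 0 .3 0 0 0 100;-.2 -.3 0 0 0 0 100;-.2 -.3 0 0 0 0 100;-.2 -.3 0 0 0 0 100;-.2 -.3 0 0 0 0 100;-.2 -.3 0 0 0 0 100;0 0 0 0 0 0 100;0 0 0 0 0 0 100")

```text
time_s: 28.32
eef_pos: [379.5, 211.6, 177.0]
ee_rot: [0.0, 0.022, 1.0, 0.0]
force: [0.6, 0.5, -0.2]
grip_width: 1.002
grip_force: 0.0
```

```bash
python3 - <<'E'
from h import *
state(); p=cam("scene"); q=cam("top")
a=p["pixels"][120:360,100:500]; b=q["pixels"][140:380,120:520]
cv2.imwrite("pics/end.png",cv2.resize(np.vstack([a,b]),None,fx=1.24,fy=1.24))
E
```

```text
t 28.32 tcp [379.5 211.6 177. ] phi 1.527 tilt [0.001 0.   ] q6 -1.29 F [ 0.6  0.5 -0.2] T [ 0.03 -0.06 -0.07] w 1.002
```

View pics/end.png

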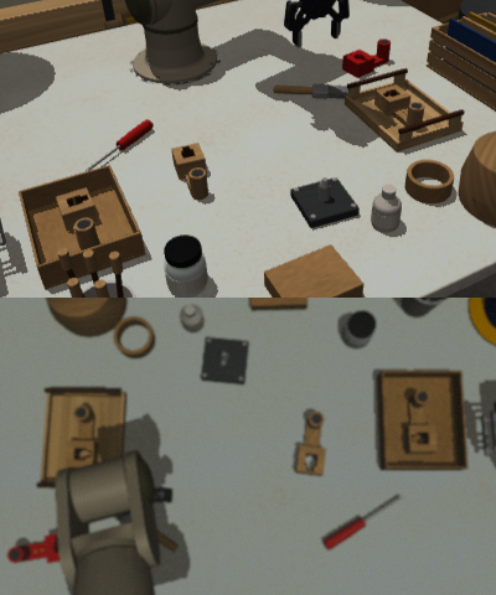

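The picture shows the left-hand arm flat, cup up, in the carton (about (75,210) in the upper half) and the right-hand arm flat in the tray (about (400,100)). The centre arm and the bystanders are where they were, and the gripper is clear.

```bash
python3 -c "
from rig import finish_job
print(finish_job())"
```

```text
the job is handed in; nothing more can be done
None
```

I tried both arms fully home on the stand, laid the left-hand one in the carton and the right-hand one in the tray, and handed the job in at about 28 s; the verdict was not reported back.

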